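# Close, load and weigh a parts case

### The arm

A 7-joint arm with a two-finger parallel gripper is mounted at the origin on the work surface. World frame = base frame: x ahead of the robot, y to its left, z up, the work surface at z = 0. Lengths are in m, angles in rad, forces in N, time in s.
With the tool pointing down it reaches from about 0.425 to 0.925 m from the base axis. Payload 6.8 kg.
Tool frame: the origin (TCP) lies at the very end of the fingers, on their centre line; the grasp point (between the pads) lies 19 mm behind it; z points along the fingers, y is the line along which they close (so a half turn about z gives the same grasp; the last joint's range is limited). The gripper opens to 85 mm and grips with 20 to 120 N. Pads are 22 mm wide; open, the fingers measure 114 mm over their backs; the gripper's body (76 mm by 85 mm) begins 54 mm behind the grasp point. The pads swing forward as they close: fully open they stand 13 mm farther back than shut.
Start: joints at [1.059, 0.477, 0.022, 1.555, -0.011, 1.109, -0.083], TCP at [0.265, -0.621, 0.231] pointing down, gripper open.
Joint ranges: [-2.96, 2.96], [-0.34, 2.1], [-1.41, 1.46], [0.24, 2.44], [-1.37, 4.51], [0.17, 1.92], [-2.96, 2.96]. Speed limits (rad/s): [2.39, 2.39, 3.14, 3.14, 3.14, 3.14, 3.14].

### API

Orientations are given as a rotation vector (axis times angle).
In Python, from bench import r gives the robot as it stands.
- The arm moves only by the tool play_rows, never from a script. Its argument "targets" is text: rows parted by semicolons, each of 5 numbers parted by spaces: the closure, from -1 (fully open) to 1 (shut), then the shift along the tool's x, y, z in m, then the turn about the tool's z in rad. In form: gripper dx dy dz spin; .... A call has 1 to 8 rows; each row is the pose to reach, as a shift and turn from the pose commanded when the call began, along the tool's axes at that moment; what a row does not reach only later rows make up. A row lasts 1/12 s, in which the tool goes at most 41.7 mm and 7.16 degrees, less where a joint would pass 70% of its speed; a pose out of reach is approached as far as the arm can. A call with a gripper value outside its range is refused whole. The fingers move at their own pace and stop on an object; "squeeze" is the grip in N (left out, the last holds). Time passes only in rows, so rows that repeat a pose let the fingers close. It gives the time, the measured TCP pose, the force, the opening and the grip force at its end, in the units of the state.
- r.get_obs(): the state, without advancing time (a new reading comes with each control period).
- r.grab_frame(name): name is "scene" or "top" or "wrist"; returns the picture (420x560x3 uint8, red, green, blue); there is no depth.
- r.camera_info(name): a dict with "fov_y" (degrees; the focal length in pixels is half the picture's height over the tangent of half this angle, whatever the lens; pixels are square), "cx", "cy" (the principal point, pixels), "position" and "rotation" of the camera in the world. Camera axes: x right, y down, z forward; pixel columns grow to the right and rows downward; lengths in m; the calibration is good to about 2 mm. A picture is of the moment at which its call begins: read the wrist's pose just before it. camera_info takes no time and is no camera call; for the wrist camera it gives the pose at the moment of the call.
- r.hand_in(): hands the job in; it is judged then, once.
The state is a dict: "clock": time; "joints": joint angles; "qvel": joint speeds; "tau": joint torques, N m; "tcp_pos": TCP position; "orientation": TCP orientation; "contact_force": force on the tool from outside, world axes, zero at the start; "moment": the same for the moment, N m; "grip_width": finger opening in m; "gripper_force": force on a finger pad.
Only numpy, scipy, OpenCV 4.12 (cv2) and the standard library are available. Lean on these libraries where they do the work, as an engineer would, in place of code of your own. Each camera call takes 0.05 s, during which the arm holds its last target. There are 200 camera calls.

### The job

Where the parts case stands on the bench, press both of its blue lids down until they are fully home, flush with the case's rim. Then lift the case by its grip, set it down gently on the middle of the balance pan, let go, and slide the brass counterpoise along the beam until the beam rests level. Leave everything else on the bench where it is.

Things in the scene. Friction and masses are not known exactly. Their poses are not given: they have to be found in the camera images.
- case_grip (a point): Middle of the black grip bar of the loose grey parts case (0.45 to 0.67 kg). Bar: 62 mm long (x), 14 mm thick (y), across the case's middle between the two lids, standing on two legs; its top is 92 mm above the case's underside. This point is 78 mm above the underside, 28 mm above the rim; z is up. Pinch the bar from above across y.
- case_foot (a point): Centre of the underside of the same case (same axes). The case is 84 mm (x) by 144 mm (y), and 50 mm high to its rim.
- lid_a_top (a point): Centre of the top of the first blue press-in lid, at the case's -y end (37 mm from the case's middle): 74 mm (x) by 60 mm (y), a white disc at its middle, an orange skirt that shows while it stands proud. Home, its top is flush with the rim, 50 mm above the case's underside; at most it stands 9 mm higher.
- lid_a (a joint): How far lid_a has been pressed in, m: 0 = 9 mm proud, 0.009 = fully home (flush). It slides straight down against about 6 N of friction and stays where it is left.
- lid_b_top (a point): The same for the second blue lid, at the case's +y end.
- lid_b (a joint): As joint lid_a, for lid_b.
- pan_top (a point): Centre of the top of the balance's aluminium pan, a flat rimless plate 170 mm (x) by 150 mm (y), fixed on the beam 14 mm above its axis and tilting with it. Its middle is 84 mm above the bench with the beam level, 14 mm lower or higher at the stops. Axes: y points along the beam, from the pan towards the pivot and counterpoise.
- pivot (a point): The beam's pivot, 70 mm above the bench and 140 mm from the pan's middle along y. The balance's green base (120 mm in x, 470 mm in y, fixed to the bench) carries it between two cheeks, 88 mm high. Axes: those of the base, y along the level beam from pan to counterpoise, z up.
- beam (a joint): Tilt of the beam, rad: 0 level, positive = pan low, stops at +-0.10. Settles in 1 to 1.5 s. Starts at -0.10 (empty pan up); the case brings it to +0.10 until the counterpoise is moved out. Between the stops 1 mm of counterpoise travel alters it by about 0.006 rad. When level, the beam's red tip, at the counterpoise end, points at a green line on a white plate.
- poise (a joint): Position of the counterpoise along the beam, m: 0 = innermost (35 mm from the pivot), up to 0.165, growing away from the pan. It needs about 1.2 N to slide and stays where it is left; moving it out lifts the pan. It starts within 0.03 of the inner end; the case balances somewhere between 0.05 and 0.155, or 0.07 to 0.13 if centred on the pan.
- poise_top (a point): Top centre of the counterpoise's upright black tab, 40 mm (x) by 16 mm (y), 45 mm tall, on a brass block (52 mm across the beam, 36 mm along it, 0.6 kg) that rides on the beam. The top is 75 mm above the beam's axis, 145 mm above the bench when level; it rises and sinks with the beam. Axes: the beam's, y along it away from the pan.
- tape: Bystander: roll of yellow tape, 100 mm across, 48 mm tall, standing flat; origin at its underside.
- beaker: Bystander: clear beaker, 84 mm across, 95 mm tall; origin at its underside.
- screwdriver: Bystander: blue-handled screwdriver, 180 mm long, lying; origin at its underside.
- bit_case: Bystander: flat blue bit case, 100 by 70 by 22 mm; origin at its underside.
- spray_can: Bystander: spray can, 64 mm across, 170 mm tall; origin at its underside.
- parts_bin: Bystander: green open bin, 150 by 110 by 70 mm; origin at its underside.
- cup: Bystander: clear cup, 76 mm across, 85 mm tall; origin at its underside.

How it is judged:
By the outcome, as a careful person would: the job done as asked, in the order asked, and still so for the second after the job is handed in, with the robot touching nothing.
It also fails if it takes over 69 s, if anything falls off the work surface, if the arm or the gripper's body presses on something with over 40 N, if the wrist force passes 120 N, or if a joint passes its speed limit or range.

## Working session

There is one attempt and no reset: what is moved stays moved. The work goes in short steps, Python scripts to look and compute and a tool call to move; the robot and the scene stay as the last step left them, time stands still between calls to the robot, and variables do not carry over. Pictures are saved under pics/ and viewed, at most 10 in all, crops included, and the job is handed in when it is done.

Besides the shell and the picture viewer there is one more tool, called after "Request:" by a JSON object that holds its "fn" and its "kwargs". play_rows: Moves the arm, as the interface text tells. Its arguments: {"type":"object","properties":{"targets":{"type":"string"},"squeeze":{"type":"number"}},"required":["targets"]}

```bash
mkdir -p pics; ls
python3 - <<'E'
from bench import r
import cv2,numpy as np
print(r.get_obs())
for n in("scene","top"):
    cv2.imwrite(f"pics/{n}0.png",r.grab_frame(n)[:,:,::-1])
for n in("scene","top","wrist"): print(n,r.camera_info(n))
E
```

```text
pics
{'clock': 0.0, 'joints': array([ 1.05890683,  0.47779407,  0.02232299,  1.55647332, -0.01151605,
        1.10930304, -0.08308481]), 'qvel': array([ 0.0003741 , -0.00025988, -0.00154459, -0.00025638, -0.00050502,
       -0.00054388, -0.0019012 ]), 'tau': array([ 1.42994545e-04, -5.96449935e+01,  1.60781354e+00, -2.81195623e+01,
        1.23984597e-02,  9.38496203e-03,  2.07923637e-05]), 'tcp_pos': array([ 0.26497229, -0.62015859,  0.2303202 ]), 'orientation': array([-3.07601833e+00, -6.29680858e-01,  7.59393614e-04]), 'contact_force': array([-0.12236859, -0.27313532, -0.12737407]), 'moment': array([-0.01036572,  0.01071681, -0.05683399]), 'gripper_force': 0.0, 'grip_width': 0.08551306330802518}
scene {'fov_y': 53.95062292962515, 'cx': 289.24436135222584, 'cy': 208.9710690640396, 'position': array([ 1.14835634, -0.79607418,  0.92658315]), 'rotation': array([-2.17262783, -0.69185228,  0.3586369 ])}
top {'fov_y': 53.29389849225362, 'cx': 280.81927210702065, 'cy': 206.75639268560363, 'position': array([0.30255851, 0.01345058, 1.27522853]), 'rotation': array([-2.00530604,  2.21189007, -0.23921391])}
wrist {'fov_y': 62.73949088981603, 'cx': 286.1412863283674, 'cy': 211.7854279776542, 'position': array([ 0.34035069, -0.58910156,  0.37301747]), 'rotation': array([ 2.38754789, -1.57566023, -0.25868253])}
```

View pics/scene0.png

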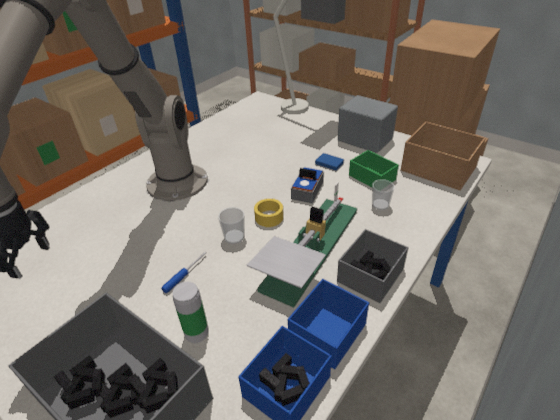

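View pics/top0.png

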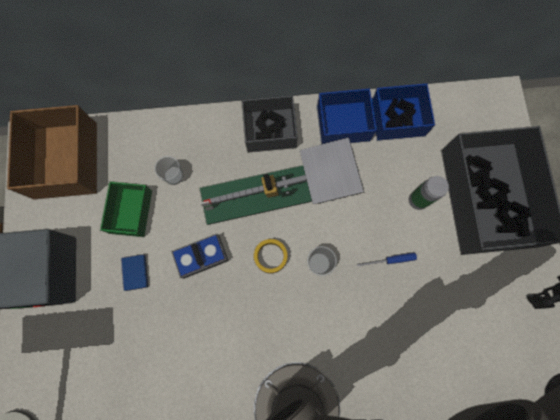

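The scene view shows the case at about (308,183) and the balance from the pan at (287,262) to the red tip at (338,198). In the top view the case is at (200,255), with white discs at about (187,260) and (211,251). The pan is at (331,171), the counterpoise at (269,185) and the red tip at (207,202).

```bash
cat > h.py <<'E'
import numpy as np,cv2
from scipy.spatial.transform import Rotation as R
from bench import r
def K(c): 
    f=210/np.tan(np.radians(c['fov_y'])/2); return f
def ray(c,uv):
    d=np.array([(uv[0]-c['cx'])/K(c),(uv[1]-c['cy'])/K(c),1.]); return c['position'],R.from_rotvec(c['rotation']).apply(d)
def plane(c,uv,z):
    p,d=ray(c,uv); return p+d*(z-p[2])/d[2]
def proj(c,P):
    q=R.from_rotvec(c['rotation']).inv().apply(np.asarray(P)-c['position']); return q[:2]/q[2]*K(c)+[c['cx'],c['cy']]
def blobs(m,amin=8,off=(0,0)):
    n,l,s,ce=cv2.connectedComponentsWithStats(m.astype(np.uint8))
    return [(s[i,4],np.round(ce[i]+off,1),s[i,:4]) for i in range(1,n) if s[i,4]>=amin]
def tri(c1,u1,c2,u2):
    p,d=ray(c1,u1);q,e=ray(c2,u2)
    s=np.linalg.lstsq(np.c_[d,-e],q-p,rcond=None)[0]
    a,b=p+d*s[0],q+e*s[1]; return (a+b)/2,np.linalg.norm(a-b)
E
python3 - <<'E'
from h import *
ca=r.camera_info('top'); im=cv2.imread('pics/top0.png'); hsv=cv2.cvtColor(im,cv2.COLOR_BGR2HSV)
H,S,V=cv2.split(hsv)
def sub(m,x0,y0,x1,y1):
    k=np.zeros_like(m);k[y0:y1,x0:x1]=m[y0:y1,x0:x1];return k
for nm,m in [('disc',sub((S<60)&(V>140),170,232,230,278)),('case',sub((V<130)|(S>100),165,228,235,285)),('bluelid',sub((S>130)&(H>100)&(H<130),165,230,235,280)),
 ('base',sub((H>60)&(H<95)&(S>100),190,150,320,230)),('pan',sub((S<40)&(V>110)&(V<185),295,130,370,210)),('red',sub(((H<8)|(H>172))&(S>120),195,190,230,215)),('brass',sub((H>15)&(H<32)&(S>120),250,165,290,205))]:
    print(nm)
    for b in blobs(m,6): print('  ',b[0],b[1],b[2])
A=im[120:290,160:380]
B=cv2.resize(A,None,fx=3.6,fy=3.6,interpolation=cv2.INTER_CUBIC)[:600,:800]; cv2.imwrite('pics/c1.png',B)
s=cv2.imread('pics/scene0.png')[150:310,230:430]; cv2.imwrite('pics/c2.png',cv2.resize(s,None,fx=3.75,fy=3.75,interpolation=cv2.INTER_CUBIC))
E
```

```text
disc
   608 [183.2 244.5] [170 232  52  46]
   48 [227.5 236.8] [224 232   6  15]
   100 [209.8 250. ] [205 245  11  11]
   103 [186.  259.5] [181 254  11  12]
   336 [215.9 272. ] [190 261  40  17]
case
   1492 [202.  255.3] [171 232  62  47]
bluelid
   328 [210.7 250.1] [198 236  26  29]
   328 [185.6 260.3] [174 246  26  29]
base
   9 [292.  170.4] [290 169   4   4]
   15 [299.1 170.7] [297 168   5   7]
   6 [250.2 183.5] [249 181   3   6]
   14 [247.6 202.6] [246 199   5   9]
   10 [271.7 200.2] [270 199   5   4]
   6 [280.8 205.2] [279 203   4   5]
pan
   4746 [334.1 172.5] [295 130  75  80]
red
   10 [207.2 199.8] [204 199   6   3]
brass
   139 [269.6 187.1] [262 176  15  20]
```

View pics/c1.png

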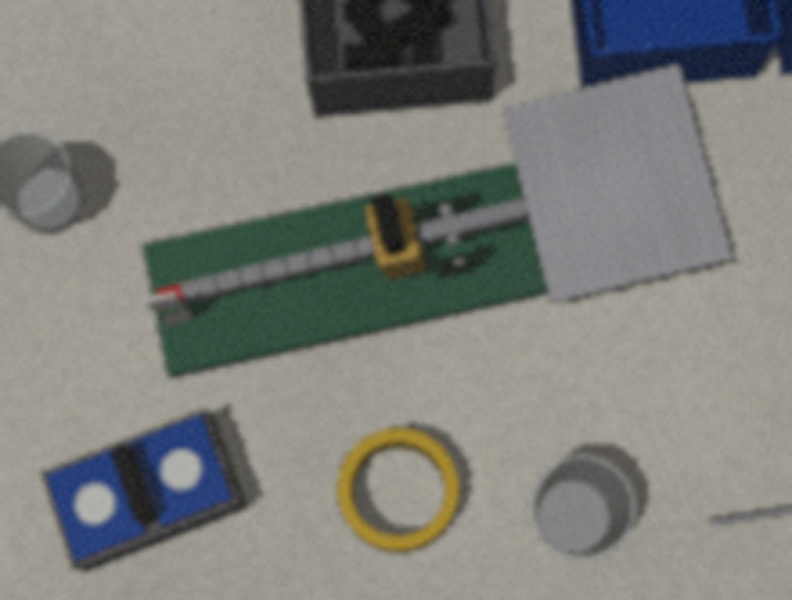

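View pics/c2.png

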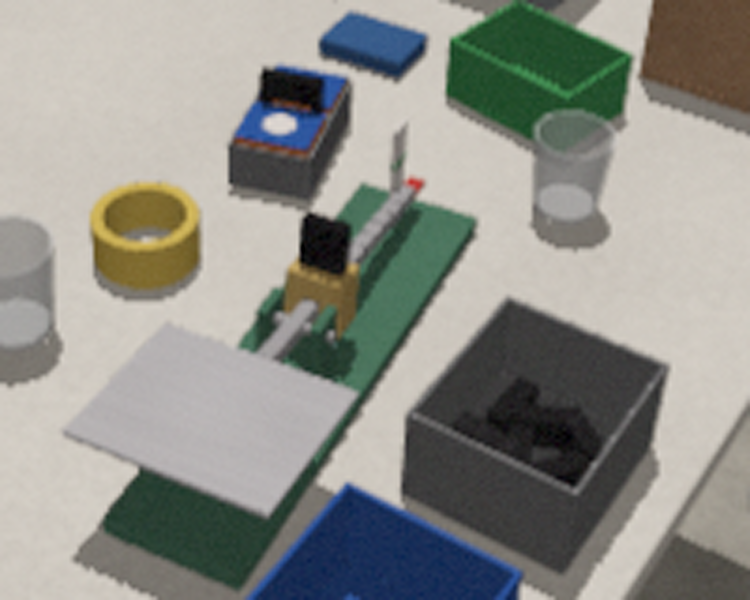

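Top crop: the case has white discs at crop (95,503) and (181,469). The pan corners are at (505,105), (680,67), (733,262) and (557,300), and the red tip is at (170,294). Scene crop: the near lid still shows its orange skirt, and the pan corners are at (167,323), (355,388), (267,515) and (66,433).

Run:
```python
from h import *
np.set_printoptions(precision=4,suppress=True)
t=r.camera_info('top'); s=r.camera_info('scene')
T=lambda u:np.array(u)/3.6+[160-.36,120-.36]; S=lambda u:np.array(u)/3.75+[230-.36,150-.36]
tp=[(505,105),(680,67),(733,262),(557,300)]; sp=[(355,388),(267,515),(66,433),(167,323)]
P=[]
for a,b in zip(tp,sp):
    p,e=tri(t,T(a),s,S(b)); P.append(p); print('pan',p,e)
P=np.array(P); C=P.mean(0); print('centre',C)
y=(P[0]+P[3]-P[1]-P[2]);print('yaw of beam y',np.degrees(np.arctan2(y[1],y[0])), 'len',np.linalg.norm(y)/2)
for n,a,b in [('disc',(181,469),(279,124)),('tip',(165,296),(415,184)),('tabtop',(386,212),(327,220))]:
    print(n,*tri(t,T(a),s,S(b)))
for u in [(95,503),(181,469)]: print(plane(t,T(u),.056))
d=plane(t,T((181,469)),.056)-plane(t,T((95,503)),.056);print(np.degrees(np.arctan2(d[1],d[0])),np.linalg.norm(d))
print('disc blobs',[plane(t,u,.056) for u in [(209.8,250),(186,259.5)]])
print('tip z?',plane(t,T((165,296)),.045))
o=r.get_obs(); M=R.from_rotvec(o['orientation']).as_matrix();print(M)
ci=r.camera_info('wrist');print(M.T@(ci['position']-o['tcp_pos']),(M.T@R.from_rotvec(ci['rotation']).as_matrix()))
```

```text
pan [ 0.7314 -0.0844  0.0948] 0.0008461265328280063
pan [ 0.7491 -0.2298  0.1025] 0.003704720242849523
pan [ 0.5822 -0.2493  0.0989] 0.007976715202263797
pan [ 0.5661 -0.1065  0.0901] 0.005621939244907418
centre [ 0.6572 -0.1675  0.0966]
yaw of beam y 96.69890042862868 len 0.1453239111965127
disc [0.462  0.2075 0.0565] 0.0006112879950223443
tip [0.6101 0.214  0.0439] 0.0006214879306024654
tabtop [0.6359 0.0218 0.1419] 1.7998188931053933e-06
[0.4412 0.2781 0.056 ]
[0.4618 0.2074 0.056 ]
-73.73133897602506 0.07368352211187251
disc blobs [array([0.4616, 0.2077, 0.056 ]), array([0.4408, 0.2782, 0.056 ])]
tip z? [0.6096 0.2136 0.045 ]
[[ 0.9196  0.3929 -0.0007]
 [ 0.3929 -0.9196  0.0015]
 [-0.0001 -0.0016 -1.    ]]
[ 0.0815  0.0007 -0.1426] [[ 0.0001 -0.9481 -0.3181]
 [ 1.     -0.      0.0006]
 [-0.0006 -0.3181  0.9481]]
```

Request:
{"fn": "play_rows", "kwargs": {"targets": "1 0.4075 -0.228 -0.02 0;1 0.4075 -0.228 -0.02 0;1 0.4075 -0.228 -0.02 0;1 0.4075 -0.228 -0.02 0;1 0.4075 -0.228 -0.02 0;1 0.4075 -0.228 -0.02 0;1 0.4075 -0.228 -0.02 0;1 0.4075 -0.228 -0.02 0", "squeeze": 40}}

```text
clock: 0.77
tcp_pos: [0.4692, -0.3551, 0.2454]
orientation: [-3.078, -0.63, 0.001]
contact_force: [1.0, 0.3, 1.2]
grip_width: -0.0001
gripper_force: 0.0
```

```bash
cat >> h.py <<'E'
def go(p,yaw=None):
    "tool-axis shift to world point p, spin to bring tool x to yaw (deg)"
    o=r.get_obs(); M=R.from_rotvec(o['orientation']).as_matrix()
    d=M.T@(np.array(p)-o['tcp_pos']); yw=np.degrees(np.arctan2(M[1,0],M[0,0]))
    print('t %.2f'%o['clock'],'tcp',o['tcp_pos'].round(4),'yaw %.2f'%yw,'F',o['contact_force'].round(1),'w %.4f'%o['grip_width'],'gf %.1f'%o['gripper_force'],'| shift',d.round(4),'spin',None if yaw is None else round(np.radians((yw-yaw+180)%360-180),4))
E
python3 -c "
from h import *
go([.5,0,.25],16.3);go([.4618,.2076,.15],16.3)"
```

```text
t 0.77 tcp [ 0.4692 -0.3551  0.2454] yaw 23.13 F [1.  0.3 1.2] w -0.0001 gf 0.0 | shift [ 0.1678 -0.3145 -0.0045] spin 0.1192
t 0.77 tcp [ 0.4692 -0.3551  0.2454] yaw 23.13 F [1.  0.3 1.2] w -0.0001 gf 0.0 | shift [ 0.2142 -0.5204  0.0955] spin 0.1192
```

Request:
{"fn": "play_rows", "kwargs": {"targets": "1 0.17 -0.315 -0.005 0.119;1 0.17 -0.315 -0.005 0.119;1 0.17 -0.315 -0.005 0.119;1 0.17 -0.315 -0.005 0.119;1 0.17 -0.315 -0.005 0.119;1 0.17 -0.315 -0.005 0.119;1 0.17 -0.315 -0.005 0.119;1 0.17 -0.315 -0.005 0.119"}}

```text
clock: 1.43
tcp_pos: [0.4984, -0.0232, 0.2502]
orientation: [3.11, 0.445, -0.0]
contact_force: [1.2, 0.6, 0.4]
grip_width: 0.0001
gripper_force: 0.0
```

```bash
python3 -c "
from h import *
go([.45,.17,.22],16.3)"
```

```text
t 1.43 tcp [ 0.4984 -0.0232  0.2502] yaw 16.30 F [1.2 0.6 0.4] w 0.0001 gf 0.0 | shift [ 0.0078 -0.199   0.0301] spin 0.0001
```

Request:
{"fn": "play_rows", "kwargs": {"targets": "1 0.008 -0.19 0.03 0;1 0.008 -0.19 0.03 0;1 0.008 -0.19 0.03 0;1 0.008 -0.19 0.03 0;1 0.008 -0.19 0.03 0;1 0.008 -0.19 0.03 0;1 0.008 -0.19 0.03 0;1 0.008 -0.19 0.03 0"}}

```text
clock: 2.1
tcp_pos: [0.4533, 0.1586, 0.22]
orientation: [3.109, 0.445, -0.001]
contact_force: [0.7, -0.9, 0.0]
grip_width: -0.0003
gripper_force: 0.0
```

Run:
```python
from h import *
import json
go([.4618,.2076,.09],16.3)
c=r.camera_info('wrist');im=r.grab_frame('wrist')[:,:,::-1].copy();cv2.imwrite('pics/w1.png',im)
H,S,V=cv2.split(cv2.cvtColor(im,cv2.COLOR_BGR2HSV))
print('discs');D=[b for b in blobs((S<60)&(V>150)) if 200<b[0]<4000]
for b in D: print(b, plane(c,b[1],.058))
print('blue')
for b in blobs((S>120)&(H>100)&(H<130),500): print(b,plane(c,b[1],.058))
```

```text
t 2.10 tcp [0.4533 0.1586 0.22  ] yaw 16.28 F [ 0.7 -0.9  0. ] w -0.0003 gf 0.0 | shift [ 0.0219 -0.0447  0.13  ] spin -0.0003
discs
(np.int32(2977), array([545.3, 168. ]), array([525, 117,  35, 128], dtype=int32)) [ 0.53846564 -0.05933534  0.058     ]
(np.int32(1007), array([153.8, 167.3]), array([136, 150,  37,  36], dtype=int32)) [0.4408708  0.27709711 0.058     ]
(np.int32(1020), array([235.7, 168.1]), array([218, 151,  36,  36], dtype=int32)) [0.46068109 0.20668418 0.058     ]
(np.int32(1811), array([394.6, 229.2]), array([366, 208,  54,  45], dtype=int32)) [0.44586156 0.04807533 0.058     ]
(np.int32(356), array([286.1, 378.4]), array([280, 359,  14,  36], dtype=int32)) [0.24580223 0.09691654 0.058     ]
blue
(np.int32(4233), array([ 20.6, 131.6]), array([  0,  78,  43, 106], dtype=int32)) [0.43962524 0.39266176 0.058     ]
(np.int32(3615), array([148.4, 163.1]), array([116, 125,  70,  82], dtype=int32)) [0.4432817  0.28232555 0.058     ]
(np.int32(4488), array([235.8, 165.4]), array([195, 125,  76,  83], dtype=int32)) [0.46307778 0.20717327 0.058     ]
```

View pics/w1.png

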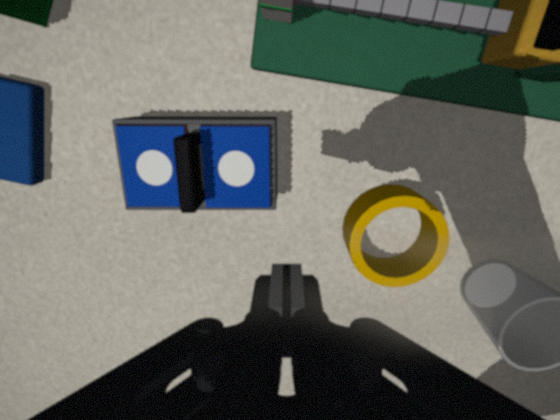

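The wrist view shows the discs at (154,167) and (236,168), the grip bar at (188,170) and the closed fingertips at (286,268). Positions agree with the top view.

Request:
{"fn": "play_rows", "kwargs": {"targets": "1 0.021 -0.045 0.04 0;1 0.021 -0.045 0.08 0;1 0.021 -0.045 0.12 0;1 0.021 -0.045 0.145 0;1 0.021 -0.045 0.145 0;1 0.021 -0.045 0.145 0"}}

```text
clock: 2.65
tcp_pos: [0.4601, 0.2067, 0.0742]
orientation: [3.108, 0.443, -0.007]
contact_force: [1.1, 0.2, 1.7]
grip_width: -0.0
gripper_force: 0.0
```

```bash
python3 -c "
from h import *
go([.461,.207,.049],16)"
```

```text
t 2.65 tcp [0.4601 0.2067 0.0742] yaw 16.21 F [1.1 0.2 1.7] w -0.0000 gf 0.0 | shift [ 0.0011 -0.0001  0.0252] spin 0.0036
```

Press gradually.

Request:
{"fn": "play_rows", "kwargs": {"targets": "1 0 0 0.008 0;1 0 0 0.014 0;1 0 0 0.018 0;1 0 0 0.021 0;1 0 0 0.023 0;1 0 0 0.025 0;1 0 0 0.026 0;1 0 0 0.026 0"}}

```text
clock: 3.32
tcp_pos: [0.4621, 0.2086, 0.0504]
orientation: [-3.11, -0.445, -0.005]
contact_force: [0.8, -0.3, 2.9]
grip_width: 0.0
gripper_force: 1.6
```

Request:
{"fn": "play_rows", "kwargs": {"targets": "1 0 0 0.001 0;1 0 0 0.002 0;1 0 0 0.003 0;1 0 0 0.003 0"}}

```text
clock: 3.65
tcp_pos: [0.4622, 0.2087, 0.0497]
orientation: [3.109, 0.445, 0.005]
contact_force: [-8.0, -6.5, 35.1]
grip_width: 0.0001
gripper_force: 17.7
```

Request:
{"fn": "play_rows", "kwargs": {"targets": "1 0 0 -0.02 0;1 0 0 -0.04 0;1 0 0 -0.065 0;1 0 -0.02 -0.065 0;1 0 -0.05 -0.065 0;1 0 -0.073 -0.065 0;1 0 -0.073 -0.065 0;1 0 -0.073 -0.065 0"}}

```text
clock: 4.32
tcp_pos: [0.4396, 0.2802, 0.1117]
orientation: [-3.108, -0.451, -0.001]
contact_force: [0.7, 0.1, -0.3]
grip_width: -0.0002
gripper_force: 0.0
```

```bash
python3 -c "
from h import *
go([.441,.277,.07],16)"
```

```text
t 4.32 tcp [0.4396 0.2802 0.1117] yaw 16.50 F [ 0.7  0.1 -0.3] w -0.0002 gf 0.0 | shift [0.0004 0.0035 0.0417] spin 0.0086
```

Request:
{"fn": "play_rows", "kwargs": {"targets": "1 0 0.003 0.03 0;1 0 0.003 0.045 0;1 0 0.003 0.05 0;1 0 0.003 0.055 0;1 0 0.003 0.059 0;1 0 0.003 0.061 0;1 0 0.003 0.062 0;1 0 0.003 0.062 0"}}

```text
clock: 4.98
tcp_pos: [0.4413, 0.2749, 0.0501]
orientation: [3.109, 0.444, 0.0]
contact_force: [-1.3, -2.1, 0.7]
grip_width: -0.0
gripper_force: 0.6
```

Request:
{"fn": "play_rows", "kwargs": {"targets": "1 0 0 0.001 0;1 0 0 0.002 0;1 0 0 0.003 0;1 0 0 0.003 0"}}

```text
clock: 5.32
tcp_pos: [0.4416, 0.2751, 0.0497]
orientation: [3.108, 0.444, 0.002]
contact_force: [-9.9, -8.5, 35.3]
grip_width: 0.0
gripper_force: 18.1
```

Request:
{"fn": "play_rows", "kwargs": {"targets": "1 0 0 -0.03 0;1 0 0 -0.07 0;-1 0 0.03 -0.1 0;-1 0 0.07 -0.13 0;-1 0.01 0.1 -0.16 0;-1 0.02 0.115 -0.17 0;-1 0.02 0.115 -0.17 0;-1 0.02 0.115 -0.17 0"}}

```text
clock: 5.98
tcp_pos: [0.4945, 0.1699, 0.2181]
orientation: [-3.11, -0.439, -0.007]
contact_force: [-1.1, 1.0, -0.7]
grip_width: 0.0722
gripper_force: 0.0
```

Run:
```python
from h import *
c=r.camera_info('wrist');im=r.grab_frame('wrist')[:,:,::-1].copy();cv2.imwrite('pics/w2.png',im)
H,S,V=cv2.split(cv2.cvtColor(im,cv2.COLOR_BGR2HSV))
D=[]
for b in blobs((S<60)&(V>150),400):
  if b[0]<3000 and b[1][0]<340 and b[1][1]<330: p=plane(c,b[1],.050);D.append(p);print(b,p)
D=np.array(D[:2]);m=D.mean(0);d=D[0]-D[1];print(m,np.linalg.norm(d),np.degrees(np.arctan2(d[1],d[0])))
x,y,w,h=70,80,240,180
cv2.imwrite('pics/w2c.png',cv2.resize(im[y:y+h,x:x+w],None,fx=3.3,fy=3.3,interpolation=cv2.INTER_CUBIC))
go([m[0],m[1],.13],16)
```

```text
(np.int32(866), array([159.9, 212.6]), array([143, 197,  35,  32], dtype=int32)) [0.43966413 0.27803543 0.05      ]
(np.int32(869), array([237.7, 212.5]), array([221, 197,  34,  32], dtype=int32)) [0.46026779 0.20693266 0.05      ]
[0.44996596 0.24248405 0.05      ] 0.07402779557884782 106.16015316543043
t 6.03 tcp [0.4928 0.171  0.2168] yaw 16.24 F [-0.2  1.4 -0.6] w 0.0788 gf 0.0 | shift [-0.0213 -0.0806  0.0868] spin 0.0043
```

View pics/w2c.png

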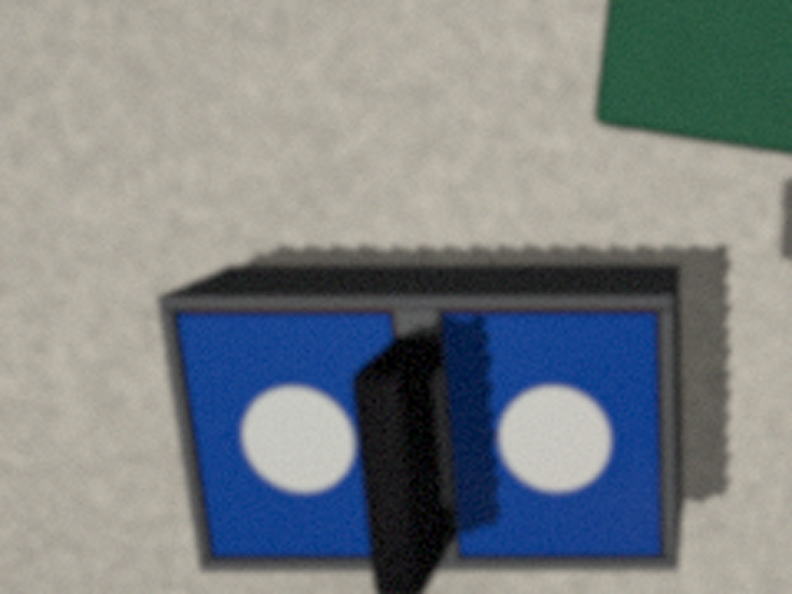

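Both lids are flush: no orange skirt shows, and the disc spacing is 74.0 mm at rim height. Next I grasp the bar.

Request:
{"fn": "play_rows", "kwargs": {"targets": "-1 -0.011 -0.04 0.02 0.002;-1 -0.021 -0.08 0.05 0.002;-1 -0.021 -0.0805 0.08 0.002;-1 -0.021 -0.0805 0.09 0.002;-1 -0.021 -0.0805 0.09 0.002;-1 -0.021 -0.0805 0.09 0.002"}}

```text
clock: 6.53
tcp_pos: [0.4492, 0.2423, 0.1258]
orientation: [3.109, 0.444, -0.003]
contact_force: [0.8, 0.3, 0.6]
grip_width: 0.0858
gripper_force: 0.0
```

```bash
python3 -c "
from h import *
go([.450,.2425,.0595],16.1)"
```

```text
t 6.53 tcp [0.4492 0.2423 0.1258] yaw 16.26 F [0.8 0.3 0.6] w 0.0858 gf 0.0 | shift [ 0.0009 -0.      0.0663] spin 0.0028
```

Request:
{"fn": "play_rows", "kwargs": {"targets": "-1 0.001 0 0.03 0.002;-1 0.001 0 0.055 0.002;-1 0.001 0 0.066 0.002;-1 0.001 0 0.066 0.002;1 0.001 0 0.066 0.002;1 0.001 0 0.066 0.002;1 0.001 0 0.066 0.002;1 0.001 0 0.066 0.002", "squeeze": 60}}

```text
clock: 7.2
tcp_pos: [0.4516, 0.2431, 0.0615]
orientation: [-3.11, -0.439, -0.003]
contact_force: [0.4, -0.3, 0.3]
grip_width: 0.0387
gripper_force: 0.0
```

Request:
{"fn": "play_rows", "kwargs": {"targets": "1 0 0 0 0;1 0 0 0 0;1 0 0 0 0;1 0 0 0 0"}}

```text
clock: 7.53
tcp_pos: [0.4511, 0.243, 0.0609]
orientation: [-3.11, -0.44, -0.001]
contact_force: [-1.4, -0.4, 6.3]
grip_width: 0.0134
gripper_force: 59.1
```

Run:
```python
from h import *
im=cv2.imread('pics/top0.png');c=r.camera_info('top')
H,S,V=cv2.split(cv2.cvtColor(im,cv2.COLOR_BGR2HSV))
print(im[170,330],im[215,340],im[150,310])
# grey pan: bench is warmer (b<r)
d=im[:,:,0].astype(int)-im[:,:,2]
m=np.zeros((420,560),np.uint8);m[130:210,295:370]=((cv2.GaussianBlur(d.astype(np.float32),(5,5),0)>-4)&(V>110))[130:210,295:370]
m=cv2.morphologyEx(m,cv2.MORPH_OPEN,np.ones((9,9)))
cn=max(cv2.findContours(m,cv2.RETR_EXTERNAL,cv2.CHAIN_APPROX_NONE)[0],key=cv2.contourArea)
b=cv2.boxPoints(cv2.minAreaRect(cn));print(b)
P=np.array([plane(c,u,.098) for u in b]);print(P.round(4),P.mean(0))
e=[P[1]-P[0],P[2]-P[1]];print([(np.linalg.norm(x),np.degrees(np.arctan2(x[1],x[0]))) for x in e])
gm=np.zeros_like(m);gm[155:235,190:320]=((im[:,:,1].astype(int)-im[:,:,2]>15)&(V<110))[155:235,190:320]
gm=cv2.morphologyEx(gm,cv2.MORPH_CLOSE,np.ones((15,15)))
cn=max(cv2.findContours(gm,cv2.RETR_EXTERNAL,cv2.CHAIN_APPROX_NONE)[0],key=cv2.contourArea)
b=cv2.boxPoints(cv2.minAreaRect(cn));P=np.array([plane(c,u,.01) for u in b]);print('base',P.round(4))
e=[P[1]-P[0],P[2]-P[1]];print([(np.linalg.norm(x),np.degrees(np.arctan2(x[1],x[0]))) for x in e])
```

```text
[143 139 140] [147 156 159] [140 136 136]
[[298.94116 149.76471]
 [349.29413 137.17648]
 [362.82355 191.29413]
 [312.47058 203.88235]]
[[ 0.7279 -0.0807  0.098 ]
 [ 0.7526 -0.2347  0.098 ]
 [ 0.5831 -0.2516  0.098 ]
 [ 0.5602 -0.1019  0.098 ]] [ 0.655937   -0.16722617  0.098     ]
[(np.float64(0.15598920763778862), np.float64(-80.87800397103389)), (np.float64(0.17031138727537076), np.float64(-174.29241215259214))]
base [[ 0.6652  0.2376  0.01  ]
 [ 0.7077 -0.0961  0.01  ]
 [ 0.5898 -0.1076  0.01  ]
 [ 0.5494  0.2199  0.01  ]]
[(np.float64(0.3363620718897263), np.float64(-82.7331085400276)), (np.float64(0.1185211232503703), np.float64(-174.41427643509596))]
```

Request:
{"fn": "play_rows", "kwargs": {"targets": "1 0 0 -0.006 0;1 0 0 -0.015 0;1 0 0 -0.035 0;1 0 0 -0.065 0;1 0 0 -0.1 0;1 0 0 -0.13 0;1 0 0 -0.145 0;1 0 0 -0.15 0"}}

```text
clock: 8.2
tcp_pos: [0.4518, 0.2435, 0.2136]
orientation: [-3.109, -0.439, -0.007]
contact_force: [0.6, 0.9, -4.1]
grip_width: 0.0131
gripper_force: 59.1
```

```bash
python3 -c "
from h import *
go([.6565,-.167,.24],7)"
```

```text
t 8.20 tcp [0.4518 0.2435 0.2136] yaw 16.09 F [ 0.6  0.9 -4.1] w 0.0131 gf 59.1 | shift [ 0.0831  0.4511 -0.0264] spin 0.1586
```

Request:
{"fn": "play_rows", "kwargs": {"targets": "1 0.003 0.015 -0.02 0.02;1 0.008 0.045 -0.026 0.04;1 0.015 0.08 -0.026 0.06;1 0.022 0.12 -0.026 0.08;1 0.03 0.16 -0.026 0.1;1 0.037 0.2 -0.026 0.12;1 0.044 0.24 -0.026 0.14;1 0.052 0.28 -0.026 0.158"}}

```text
clock: 8.87
tcp_pos: [0.5774, -0.0141, 0.2348]
orientation: [3.136, 0.191, -0.005]
contact_force: [1.4, 0.5, -3.9]
grip_width: 0.0133
gripper_force: 59.4
```

```bash
python3 -c "
from h import *
go([.6565,-.167,.24],7)"
```

```text
t 8.87 tcp [ 0.5774 -0.0141  0.2348] yaw 6.99 F [ 1.4  0.5 -3.9] w 0.0133 gf 59.4 | shift [ 0.0599  0.1614 -0.0054] spin -0.0002
```

Request:
{"fn": "play_rows", "kwargs": {"targets": "1 0.012 0.035 0 0;1 0.026 0.07 0 0;1 0.04 0.105 0 0;1 0.05 0.135 0 0;1 0.056 0.152 0 0;1 0.059 0.16 0 0;1 0.0597 0.162 0 0;1 0.0597 0.162 0 0"}}

```text
clock: 9.53
tcp_pos: [0.6566, -0.1645, 0.2349]
orientation: [-3.134, -0.193, 0.004]
contact_force: [0.1, -0.1, -4.2]
grip_width: 0.0134
gripper_force: 59.4
```

Run:
```python
from h import *
im=r.grab_frame('top')[:,:,::-1].copy();s=r.grab_frame('scene')[:,:,::-1].copy()
go([.6565,-.167,.17],7)
A=cv2.resize(im[120:220,190:390],None,fx=3,fy=3,interpolation=cv2.INTER_CUBIC)
B=cv2.resize(s[180:280,230:430],None,fx=3,fy=3,interpolation=cv2.INTER_CUBIC)
cv2.imwrite('pics/p3.png',np.vstack([A,B]))
```

```text
t 9.63 tcp [ 0.6569 -0.1629  0.2358] yaw 7.18 F [ 0.   0.3 -4.6] w 0.0131 gf 59.4 | shift [-0.0008  0.0041  0.0658] spin 0.0032
```

View pics/p3.png

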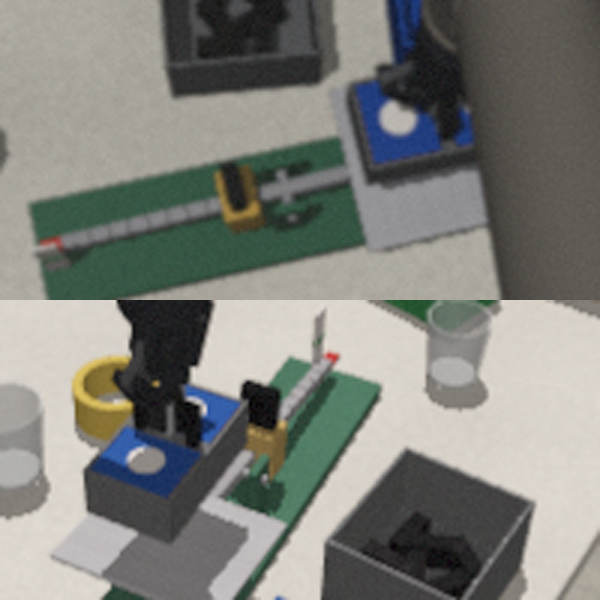

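The case hangs level above the pan, centred and aligned with it. Next I lower it.

Request:
{"fn": "play_rows", "kwargs": {"targets": "1 0 0.002 -0.0 0;1 0 0.003 0.015 0;1 0 0.004 0.035 0;1 0 0.004 0.05 0;1 0 0.004 0.06 0;1 0 0.004 0.064 0;1 0 0.004 0.066 0;1 0 0.004 0.067 0"}}

```text
clock: 10.3
tcp_pos: [0.6583, -0.169, 0.1698]
orientation: [3.136, 0.194, 0.002]
contact_force: [0.3, -0.6, -4.3]
grip_width: 0.0129
gripper_force: 59.3
```

Request:
{"fn": "play_rows", "kwargs": {"targets": "1 0 0 0.003 0;1 0 0 0.006 0;1 0 0 0.009 0;1 0 0 0.012 0;1 0 0 0.015 0;1 0 0 0.018 0;1 0 0 0.021 0;1 0 0 0.023 0"}}

```text
clock: 10.97
tcp_pos: [0.6578, -0.1695, 0.1458]
orientation: [3.136, 0.193, -0.0]
contact_force: [0.4, -1.8, -2.7]
grip_width: 0.0131
gripper_force: 59.7
```

```bash
python3 -c "
from h import *
go([.657,-.167,.142],7)"
```

```text
t 10.97 tcp [ 0.6578 -0.1695  0.1458] yaw 7.03 F [ 0.4 -1.8 -2.7] w 0.0131 gf 59.7 | shift [-0.0005 -0.0026  0.0038] spin 0.0005
```

Request:
{"fn": "play_rows", "kwargs": {"targets": "1 0 -0.001 0.001 0;1 0 -0.001 0.002 0;1 0 -0.001 0.003 0;1 0 -0.001 0.004 0;1 0 -0.001 0.004 0;1 0 -0.001 0.004 0"}}

```text
clock: 11.47
tcp_pos: [0.6579, -0.1691, 0.1425]
orientation: [3.135, 0.192, 0.001]
contact_force: [-0.2, -3.4, -0.4]
grip_width: 0.013
gripper_force: 60.2
```

Request:
{"fn": "play_rows", "kwargs": {"targets": "-1 0 0 0 0;-1 0 0 0 0;-1 0 0 0 0;-1 0 0 0 0;-1 0 0 0 0;-1 0 0 0 0;-1 0 0 0 0;-1 0 0 0 0"}}

```text
clock: 12.13
tcp_pos: [0.6578, -0.1683, 0.1422]
orientation: [-3.136, -0.193, -0.0]
contact_force: [0.0, -0.4, 0.0]
grip_width: 0.0855
gripper_force: 0.0
```

Request:
{"fn": "play_rows", "kwargs": {"targets": "-1 0 0 -0.02 0;-1 0 0 -0.05 0;-1 0 0 -0.08 0;-1 0 0 -0.11 0;-1 0 0 -0.12 0;-1 0 -0.02 -0.12 0;-1 0 -0.05 -0.12 0;-1 0 -0.08 -0.12 0"}}

```text
clock: 12.8
tcp_pos: [0.6477, -0.0894, 0.2621]
orientation: [3.136, 0.188, 0.0]
contact_force: [0.4, 0.1, 0.5]
grip_width: 0.0853
gripper_force: 0.0
```

Run:
```python
from h import *
go([.636,.02,.2],7)
im=r.grab_frame('top')[:,:,::-1].copy();s=r.grab_frame('scene')[:,:,::-1].copy()
A=cv2.resize(im[120:220,190:390],None,fx=3,fy=3,interpolation=cv2.INTER_CUBIC)
B=cv2.resize(s[180:280,230:430],None,fx=3,fy=3,interpolation=cv2.INTER_CUBIC)
cv2.imwrite('pics/p4.png',np.vstack([A,B]))
cv2.imwrite('pics/top4.png',im);cv2.imwrite('pics/scene4.png',s)
```

```text
t 12.80 tcp [ 0.6477 -0.0894  0.2621] yaw 6.88 F [0.4 0.1 0.5] w 0.0853 gf 0.0 | shift [ 0.0015 -0.11    0.0621] spin -0.0021
```

View pics/p4.png

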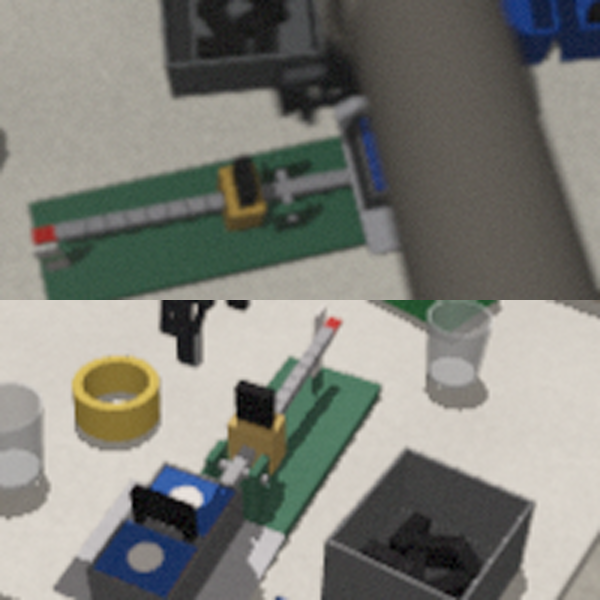

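The case sits in the middle of the pan, and the beam is at its pan-low stop with the red tip high at crop (43,235) top and (333,322) scene. The tab top is at about (244,172) top and (256,384) scene.

```bash
cat >> h.py <<'E'
def red(im):
    hsv=cv2.cvtColor(im,cv2.COLOR_BGR2HSV);H,S,V=cv2.split(hsv)
    w=(((H<8)|(H>172))&(S>110)); k=np.zeros_like(w);k[160:225,315:355]=w[160:225,315:355]
    return blobs(k,5)
E
python3 - <<'E'
from h import *
t=r.camera_info('top'); s=r.camera_info('scene')
p,e=tri(t,np.array([244,172])/3+[189.7,119.7],s,np.array([256,84])/3+[229.7,179.7]);print('tab',p,e)
for f in('scene0','scene4'): print(red(cv2.imread(f'pics/{f}.png')))
piv=np.array([.6394,-.0283]);u=np.array([np.cos(np.radians(97)),np.sin(np.radians(97))])
print('along',(p[:2]-piv)@u,'across',(p[:2]-piv)@[u[1],-u[0]])
for a in(-.1,-.05,0,.05,.1):
    q=np.r_[piv+u*.245*np.cos(a),.07+.245*np.sin(a)];print(a,q,proj(s,q))
go([*(piv+u*(p[:2]-piv)@u),.2],7)
E
```

```text
tab [0.6363672  0.01005735 0.15220083] 0.0008844242219414736
[(np.int32(8), array([340.8, 198.6]), array([339, 198,   4,   3], dtype=int32))]
[(np.int32(11), array([340.5, 187.4]), array([339, 186,   4,   4], dtype=int32))]
along 0.03844104870646907 across 0.001664389779680064
-0.1 [0.60969118 0.21365895 0.04554081] [340.08827081 198.3584812 ]
-0.05 [0.60957933 0.2145699  0.0577551 ] [340.38980239 195.41854175]
0 [0.60954201 0.21487381 0.07      ] [340.62366025 192.53719144]
0.05 [0.60957933 0.2145699  0.0822449 ] [340.78838071 189.72005341]
0.1 [0.60969118 0.21365895 0.09445919] [340.88251562 186.97290388]
t 12.90 tcp [ 0.6477 -0.0815  0.2622] yaw 7.53 F [ 0.2  1.2 -0.2] w 0.0855 gf 0.0 | shift [ 0.0411 -0.086   0.0626] spin 0.0092
```

```bash
python3 -c "
from h import *
go([.636,.012,.12],7)"
```

```text
t 12.90 tcp [ 0.6477 -0.0815  0.2622] yaw 7.53 F [ 0.2  1.2 -0.2] w 0.0855 gf 0.0 | shift [ 0.0006 -0.0936  0.1426] spin 0.0092
```

Request:
{"fn": "play_rows", "kwargs": {"targets": "0 0 -0.035 0 0.005;0 0 -0.07 0 0.005;0 0 -0.09 0.02 0.005;0 0 -0.097 0.05 0.005;0 0 -0.097 0.062 0.005;0 0 -0.097 0.062 0.005;0 0 -0.097 0.062 0.005;0 0 -0.097 0.062 0.005", "squeeze": 20}}

```text
clock: 13.57
tcp_pos: [0.6371, 0.0054, 0.2014]
orientation: [3.136, 0.181, 0.003]
contact_force: [-0.0, -0.0, -0.4]
grip_width: 0.0425
gripper_force: 0.0
```

```bash
python3 -c "
from h import *
go([.636,.012,.12],7)"
```

```text
t 13.57 tcp [0.6371 0.0054 0.2014] yaw 6.60 F [-0.  -0.  -0.4] w 0.0425 gf 0.0 | shift [-0.0005 -0.0068  0.0814] spin -0.0069
```

Request:
{"fn": "play_rows", "kwargs": {"targets": "0 0 -0.007 0.03 -0.003;0 0 -0.007 0.06 -0.006;0 0 -0.007 0.078 -0.006;0 0 -0.007 0.081 -0.006;0 0 -0.007 0.081 -0.006;0 0 -0.01 0.081 -0.006;0 0 -0.015 0.081 -0.006;0 0 -0.02 0.081 -0.006"}}

```text
clock: 14.23
tcp_pos: [0.6352, 0.027, 0.1213]
orientation: [3.135, 0.193, 0.006]
contact_force: [0.3, -2.0, 1.4]
grip_width: 0.0428
gripper_force: 1.0
```

Request:
{"fn": "play_rows", "kwargs": {"targets": "0 0 -0.006 0 0;0 0 -0.013 0 0;0 0 -0.02 0 0;0 0 -0.027 0 0;0 0 -0.034 0 0;0 0 -0.042 0 0;0 0 -0.05 0 0;0 0 -0.058 0 0"}}

```text
clock: 14.9
tcp_pos: [0.6261, 0.0856, 0.1189]
orientation: [-3.136, -0.195, 0.001]
contact_force: [1.4, -1.7, -1.8]
grip_width: 0.0428
gripper_force: 0.8
```

Run:
```python
from h import *
go([.636,.012,.12],7)
s=r.grab_frame('scene')[:,:,::-1].copy();print(red(s))
c=r.camera_info('wrist');w=r.grab_frame('wrist')[:,:,::-1].copy();cv2.imwrite('pics/w5.png',w)
B=cv2.resize(s[170:290,240:400],None,fx=3.5,fy=3.5,interpolation=cv2.INTER_CUBIC)
cv2.imwrite('pics/p5.png',np.hstack([B[:,:400],cv2.resize(w,(400,300))[:,:] if 0 else cv2.copyMakeBorder(cv2.resize(w,(400,300)),0,120,0,0,cv2.BORDER_CONSTANT)]))
```

```text
t 14.90 tcp [0.6261 0.0856 0.1189] yaw 7.11 F [ 1.4 -1.7 -1.8] w 0.0428 gf 0.8 | shift [ 0.0007  0.0743 -0.0011] spin 0.0019
[(np.int32(10), array([340.5, 190.5]), array([339, 189,   4,   4], dtype=int32))]
```

View pics/p5.png

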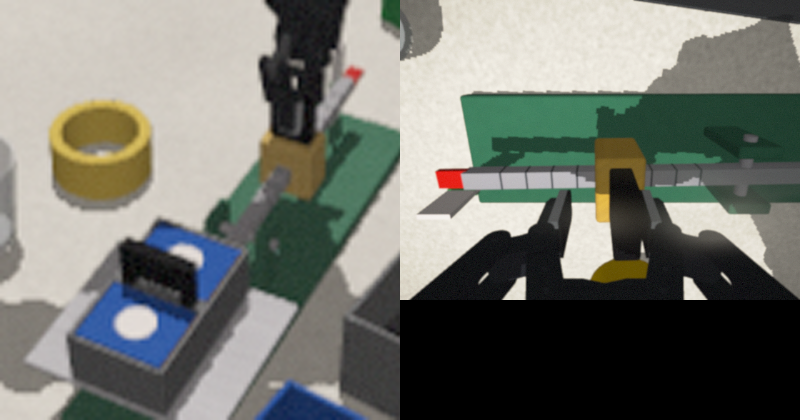

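The scene view shows the case sitting on the pan and the beam afloat, with the red tip at row 190.5, about +0.04 rad. The wrist view shows the tab between the fingers, touching the inner one. I'll nudge it out, back off and measure with a weighted centroid averaged over several frames.

Request:
{"fn": "play_rows", "kwargs": {"targets": "0 0 -0.002 0 0;0 0 -0.004 0 0;0 0 -0.006 0 0;0 0 -0.006 0 0;0 0 -0.002 0 0;0 0 0.003 0 0;0 0 0.006 0 0;0 0 0.006 0 0"}}

```text
clock: 15.67
tcp_pos: [0.6276, 0.0769, 0.1192]
orientation: [3.135, 0.191, 0.0]
contact_force: [0.1, -0.1, -0.5]
grip_width: 0.0426
gripper_force: 0.0
```

Request:
{"fn": "play_rows", "kwargs": {"targets": "0 0 0 0 0;0 0 0 0 0;0 0 0 0 0;0 0 0 0 0;0 0 0 0 0;0 0 0 0 0;0 0 0 0 0;0 0 0 0 0"}}

```text
clock: 16.33
tcp_pos: [0.6273, 0.0788, 0.1192]
orientation: [-3.136, -0.194, 0.0]
contact_force: [-0.1, 0.0, 0.3]
grip_width: 0.0428
gripper_force: 0.0
```

```bash
cat >> h.py <<'E'
def tip(im):
    a=im.astype(float)[176:212,332:350]; w=np.clip(a[:,:,2]-np.maximum(a[:,:,0],a[:,:,1])-25,0,None)
    yy=np.arange(176,212)[:,None]; return (w*yy).sum()/w.sum(), w.sum()
def tilt(n=8):
    lo=tip(cv2.imread('pics/scene0.png'))[0];hi=tip(cv2.imread('pics/scene4.png'))[0]
    v=[tip(r.grab_frame('scene')[:,:,::-1])[0] for _ in range(n)]
    # predicted rows: 198.36 (-.1), 192.54 (0), 186.97 (+.1)
    f=lambda y:np.interp(y,[hi,hi+(lo-hi)*.489,lo],[.1,0,-.1])
    print('ends',lo,hi,'rows',np.round(v,2),'tilt %.4f'%f(np.mean(v)), 'first/last half %.4f %.4f'%(f(np.mean(v[:n//2])),f(np.mean(v[n//2:]))))
E
python3 -c "
from h import *
go([.636,.012,.12],7);tilt()"
```

```text
t 16.33 tcp [0.6273 0.0788 0.1192] yaw 7.10 F [-0.1  0.   0.3] w 0.0428 gf 0.0 | shift [ 0.0004  0.0674 -0.0008] spin 0.0017
ends 198.45399515738498 187.29375951293758 rows [191.82 191.83 191.83 191.83 191.83 191.83 191.83 191.83] tilt 0.0169 first/last half 0.0170 0.0169
```

Request:
{"fn": "play_rows", "kwargs": {"targets": "0 0 -0.006 0 0;0 0 -0.011 0 0;0 0 -0.013 0 0;0 0 -0.0147 0 0;0 0 -0.0147 0 0;0 0 -0.008 0 0;0 0 -0.002 0 0;0 0 -0.002 0 0"}}

```text
clock: 17.4
tcp_pos: [0.6275, 0.0781, 0.1192]
orientation: [3.134, 0.19, 0.0]
contact_force: [0.5, -0.4, 0.1]
grip_width: 0.0429
gripper_force: 0.0
```

Request:
{"fn": "play_rows", "kwargs": {"targets": "0 0 0 0 0;0 0 0 0 0;0 0 0 0 0;0 0 0 0 0;0 0 0 0 0;0 0 0 0 0;0 0 0 0 0;0 0 0 0 0"}}

```text
clock: 18.07
tcp_pos: [0.6271, 0.0808, 0.1192]
orientation: [3.136, 0.194, -0.0]
contact_force: [-1.0, 0.6, -0.1]
grip_width: 0.0427
gripper_force: 0.0
```

```bash
python3 -c "
from h import *
go([.636,.012,.12],7);tilt()"
```

```text
t 18.07 tcp [0.6271 0.0808 0.1192] yaw 7.10 F [-1.   0.6 -0.1] w 0.0427 gf 0.0 | shift [ 0.0004  0.0694 -0.0008] spin 0.0017
ends 198.45399515738498 187.29375951293758 rows [192.55 192.55 192.56 192.55 192.56 192.56 192.56 192.55] tilt 0.0036 first/last half 0.0036 0.0035
```

Request:
{"fn": "play_rows", "kwargs": {"targets": "0 0 -0.007 0 0;0 0 -0.011 0 0;0 0 -0.0125 0 0;0 0 -0.0133 0 0;0 0 -0.0133 0 0;0 0 -0.008 0 0;0 0 0 0 0;0 0 0 0 0"}}

```text
clock: 19.13
tcp_pos: [0.6275, 0.0776, 0.1191]
orientation: [3.134, 0.19, -0.0]
contact_force: [0.7, -0.4, 0.2]
grip_width: 0.0427
gripper_force: 0.0
```

Request:
{"fn": "play_rows", "kwargs": {"targets": "0 0 0 0 0;0 0 0 0 0;0 0 -0.001 -0.02 0;0 0 -0.001 -0.05 0;0 0 -0.001 -0.09 0;0 -0.03 0 -0.12 0;0 -0.06 0 -0.12 0;0 -0.06 0 -0.12 0"}}

```text
clock: 19.8
tcp_pos: [0.5638, 0.0732, 0.2411]
orientation: [3.135, 0.196, 0.0]
contact_force: [-1.3, -0.7, -1.1]
grip_width: 0.0427
gripper_force: 0.0
```

Request:
{"fn": "play_rows", "kwargs": {"targets": "0 -0.03 0 0 0;0 -0.05 0 0 0;0 -0.05 0 0 0;0 -0.05 0 0 0;0 -0.05 0 0 0;0 -0.05 0 0 0;0 -0.05 0 0 0;0 -0.05 0 0 0"}}

```text
clock: 20.47
tcp_pos: [0.5185, 0.0673, 0.239]
orientation: [-3.135, -0.194, 0.0]
contact_force: [-0.2, -0.5, 0.2]
grip_width: 0.043
gripper_force: 0.0
```

Run:
```python
from h import *
go([.636,.012,.12],7);tilt(4)
s=r.grab_frame('scene')[:,:,::-1].copy();w=r.grab_frame('wrist')[:,:,::-1].copy()
B=cv2.resize(s[150:310,230:380],(400,427),interpolation=cv2.INTER_CUBIC)
C=cv2.resize(s[175:215,320:360],(240,240),interpolation=cv2.INTER_CUBIC)
cv2.imwrite('pics/p6.png',np.hstack([B,np.vstack([C.repeat(1,0)[:, :],cv2.resize(w,(240,187))])]))
```

```text
t 20.47 tcp [0.5185 0.0673 0.239 ] yaw 7.10 F [-0.2 -0.5  0.2] w 0.0430 gf 0.0 | shift [0.1098 0.0694 0.119 ] spin 0.0017
ends 198.45399515738498 187.29375951293758 rows [192.68 192.7  192.69 192.69] tilt 0.0011 first/last half 0.0011 0.0011
```

View pics/p6.png

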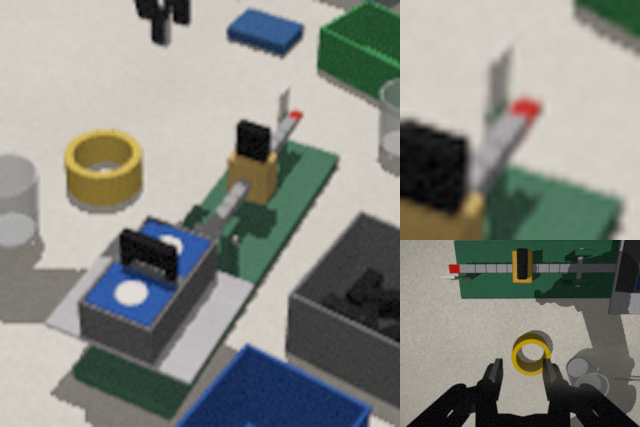

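The case rests mid-pan with its lids flush and the red tip at row 192.7, about +0.001 rad, so the beam is level. The arm is clear of everything.

```bash
python3 -c "
from bench import r
print(r.hand_in())"
```

```text
the job is handed in; nothing more can be done
None
```

I pressed both lids home, set the case on the middle of the pan, slid the counterpoise until the beam measured level (about 0.001 rad off), and handed the job in at about 21 s on the robot's clock; the verdict was not reported back.

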